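# Turn a screening can over and fit it on the bare module under test

### The arm

A 6-joint arm with a two-finger parallel gripper is mounted at the origin on the work surface. World frame = base frame: x ahead of the robot, y to its left, z up, the work surface at z = 0. Lengths are in m, angles in rad, forces in N, time in s.
With the tool pointing down it reaches from about 0.275 to 0.775 m from the base axis. Payload 14.6 kg.
Tool frame: the origin (TCP) lies between the finger pads; the fingertips stand 19 mm ahead of it and the grasp point (between the pads) is the TCP; z points along the fingers, y is the line along which they close (so a half turn about z gives the same grasp; the last joint's range is limited). The gripper opens to 85 mm and grips with 20 to 120 N. Pads are 22 mm wide; open, the fingers measure 114 mm over their backs; the gripper's body (76 mm by 85 mm) begins 54 mm behind the grasp point. The pads swing forward as they close: fully open they stand 13 mm farther back than shut.
Start: joints at [-1.284, 0.263, -0.048, 1.259, 0, 1.415], TCP at [0.224, -0.475, 0.25] pointing down, gripper open.
Joint ranges: [-2.65, 2.65], [-0.89, 1.7], [-1.18, 1.37], [-2.13, 2.11], [-1.35, 1.29], [-3.14, 3.14]. Speed limits (rad/s): [1.89, 1.89, 2.57, 2.79, 3.14, 3.14].

### API

Orientations are given as a unit quaternion [w, x, y, z].
In Python, from rig import ctrl gives the robot as it stands.
- The arm moves only by the tool drive_tool, never from a script. Its argument "series" is a list of rows, each an object of numbers: "tx", "ty", "tz": the shift along the tool's x, y, z normalised to -1 to 1, where 1 is 50 cm; "turn": the turn about the tool's z normalised to -1 to 1, where 1 is 6 degrees. In form: [{"tx": .., "ty": .., "tz": .., "turn": ..}, ...]. A call has 1 to 8 rows; each row shifts and turns the commanded pose from where the row before left it, along the tool's axes as they then stand; what a row does not reach is not made up. A row lasts 1/8 s, in which the tool goes at most 62.5 mm and 10.7 degrees, less where a joint would pass 70% of its speed; a pose out of reach is approached as far as the arm can. A call with a number of a shift or a turn outside -1 to 1 is refused whole. A call with a gripper value outside its range is refused whole. "gripper" is the opening, from 0 (shut) to 1 (fully open), set as the call begins (left out, the last holds). The fingers move at their own pace and stop on an object; the grip force is fixed at half the most. Time passes only in rows, so rows that do not move let the fingers close. It gives the time, the measured TCP pose, the force, the opening and the grip force at its end, in the units of the state.
- ctrl.state(): the state, without advancing time (a new reading comes with each control period).
- ctrl.get_image(name): name is "scene" or "top" or "wrist"; returns the picture (400x640x3 uint8, red, green, blue); there is no depth.
- ctrl.get_calibration(name): a dict with "vertical_fov" (degrees; the focal length in pixels is half the picture's height over the tangent of half this angle, whatever the lens; pixels are square), "cx", "cy" (the principal point, pixels), "k1" (the pictures are not rectified: a ray, as slopes to the right and down, at radius r is drawn at 1 + k1 r^2 times it, then the intrinsics apply), "origin" and "orientation" of the camera in the world; the wrist camera has in their place "mount" (4x4, takes a point from camera to tool coordinates, whose origin is the TCP and whose axes are the flange's). Camera axes: x right, y down, z forward; pixel columns grow to the right and rows downward; lengths in m; the calibration is good to about 2 mm. A picture is of the moment at which its call begins: read the wrist's pose just before it. get_calibration takes no time and is no camera call.
- ctrl.sign_off(): hands the job in; it is judged then, once.
The state is a dict: "time_s": time; "q": joint angles; "qd": joint speeds; "joint_torque": joint torques, N m; "ee_pos": TCP position; "ee_rot": TCP orientation; "force": force on the tool from outside, world axes, zero at the start; "moment": the same for the moment, N m; "width": finger opening in m; "grasp_force": force on a finger pad.
Only numpy, scipy, OpenCV 4.12 (cv2) and the standard library are available. Lean on these libraries where they do the work, as an engineer would, in place of code of your own. Each camera call takes 0.05 s, during which the arm holds its last target. There are 200 camera calls.

### The job

Two test nests stand on the bench: one already has its screening can on, the other has its module still bare. The spare can lies open side up: turn it over and put it, open side down, over the bare module so that its rim sits fully down and level on the plate all round, set down gently, not dropped, without bumping the module. Leave the finished nest's can and the other things on the bench alone, and let go.

Things in the scene. Friction and masses are not known exactly. Their poses are not given: they have to be found in the camera images.
- can: The spare screening can: a square open aluminium box, 56 x 56 mm outside, 48 mm high, walls and floor 4 mm, about 0.14 kg. Origin at the centre of the outer face of its closed floor; z points from there out of the open side; x, y square to its flat walls. Starts standing on the bench, z up. It stands steadily on any side wall; any opposite pair of walls can be gripped from outside.
- can_rim (a point): Centre of the can's open rim: on its z axis, 48 mm from the origin. Axes as the can's.
- nest: The nest with the bare module, fixed: a 120 x 120 mm plate, 12 mm high, black on top. Origin at the centre of its underside, z up, x and y square to its sides. In its middle, square with it, a locating step 43 x 43 mm, 6 mm high, then 38 x 38 mm for 3 mm more, carries the module; the can goes over it with 2.5 mm play each side, at any quarter turn.
- nest_seat (a point): Centre of the nest's plate top, 12 mm above the bench; axes as the nest's. With the can fitted, the centre of its rim lies here.
- nest_module: The bare finned module on the step, 26 x 26 mm, 22 mm high, fixed. Origin at the centre of its underside, 9 mm above the plate's top; so its top is 31 mm above the plate.
- nest_done: The finished nest, the same as the other; fixed. Origin at the centre of its underside. Which nest stands on the left and which on the right varies.
- can_done: The can already fitted on the finished nest, like the spare one, loose, open side down. Origin at the centre of its rim (underside), z up. Leave alone.
- jar: White jar with a black cap, 48 mm across, 65 mm tall, standing loose on the bench. Origin at the centre of its underside. Leave alone.
- screwdriver: Black screwdriver 170 mm long lying loose on the bench, along its x axis, handle to -x. Origin on the bench under its middle. Leave alone.
- spool: Empty black spool standing on its end, 68 mm across, 40 mm high, loose. Origin at the centre of its underside. Leave alone.
There are look-alikes about, which are no part of the job. What is shaped like the nest but orange or yellow is not meant.

How it is judged:
By the outcome, as a careful person would: the job done as asked, in the order asked, and still so for the second after the job is handed in, with the robot touching nothing.
It also fails if it takes over 54 s, if anything falls off the work surface, if the arm or the gripper's body presses on something with over 40 N, if the wrist force passes 120 N, or if a joint passes its speed limit or range.

## Working session

There is one attempt and no reset: what is moved stays moved. The work goes in short steps, Python scripts to look and compute and a tool call to move; the robot and the scene stay as the last step left them, time stands still between calls to the robot, and variables do not carry over. Pictures are saved under pics/ and viewed, at most 10 in all, crops included, and the job is handed in when it is done.

Besides the shell and the picture viewer there is one more tool, called after ">>>" by a JSON object that holds its "op" and its "data", one argument or row to a line. drive_tool: Moves the arm, as the interface text tells. Its arguments: {"type":"object","properties":{"series":{"type":"array","items":{"type":"object","properties":{"tx":{"type":"number"},"ty":{"type":"number"},"tz":{"type":"number"},"turn":{"type":"number"}}}},"gripper":{"type":"number"}},"required":["series"]}

```bash
ls; mkdir -p pics; python3 - <<'E'
from rig import ctrl
import cv2,json
s=ctrl.state();print({k:s[k] for k in('time_s','ee_pos','ee_rot','width','q')})
for n in('scene','top','wrist'):
    print(n,ctrl.get_calibration(n))
for n in('scene','top'):
    cv2.imwrite(f'pics/{n}0.png',ctrl.get_image(n)[:,:,::-1])
E
```

```text
pics
{'time_s': 0.0, 'ee_pos': array([ 0.22440814, -0.47436588,  0.24983471]), 'ee_rot': array([-4.99632628e-04,  9.75698951e-01,  2.19114826e-01, -2.58048186e-05]), 'width': 0.08568092343480958, 'q': array([-1.28429041e+00,  2.63516223e-01, -4.89201283e-02,  1.25936047e+00,
        1.40048980e-05,  1.41548787e+00])}
scene {'vertical_fov': 42.11278330343124, 'cx': 328.93777817111646, 'cy': 207.0482212945985, 'k1': -0.012542995727904328, 'origin': array([ 1.1363234 , -0.54335267,  1.13645876]), 'orientation': array([-0.26778533,  0.85836762,  0.41640378, -0.13455085])}
top {'vertical_fov': 42.1728093170545, 'cx': 322.1691272737295, 'cy': 207.4939553307985, 'k1': 0.03003408148539742, 'origin': array([ 0.47940279, -0.07822736,  1.36695895]), 'orientation': array([ 0.01383591, -0.70076854,  0.71275937, -0.02657266])}
wrist {'vertical_fov': 64.26269906735354, 'cx': 312.5897522253566, 'cy': 195.8061659580993, 'k1': -0.027750730045539858, 'mount': array([[-7.45533116e-04, -9.60132777e-01, -2.79543369e-01,
         7.10785535e-02],
       [ 9.99999502e-01, -5.30139489e-04, -8.46124325e-04,
         5.80494848e-05],
       [ 6.64194719e-04, -2.79543861e-01,  9.60132693e-01,
        -1.23955077e-01],
       [ 0.00000000e+00,  0.00000000e+00,  0.00000000e+00,
         1.00000000e+00]])}
```

View pics/top0.png

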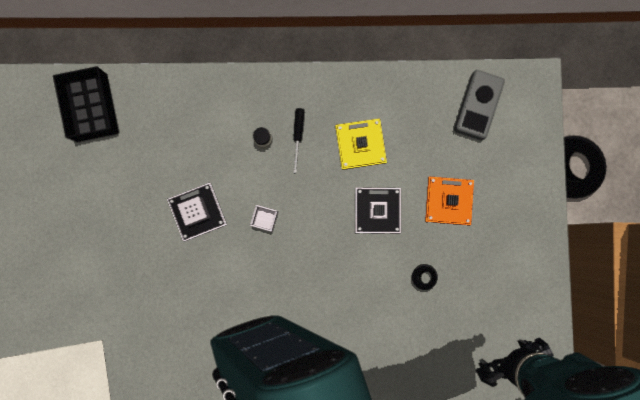

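View pics/scene0.png

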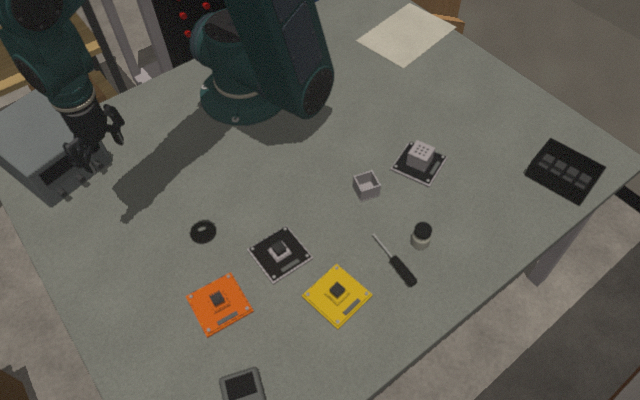

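The top view shows the bare nest at (379,210), the finished nest at (196,212) and the spare can at (264,219). The tool cannot tilt, so I will have to turn the can by letting it pivot between the pads. I'll localise these first.

```bash
cat > h.py <<'E'
from rig import ctrl
import cv2, numpy as np
from scipy.spatial.transform import Rotation as R
def rot(q): return R.from_quat([q[1],q[2],q[3],q[0]]).as_matrix()
def cam(name, s=None):
    c=ctrl.get_calibration(name); f=200/np.tan(np.radians(c['vertical_fov'])/2)
    K=np.array([[f,0,c['cx']],[0,f,c['cy']],[0,0,1]]); D=np.array([c['k1'],0,0,0.])
    if name=='wrist':
        s=s or ctrl.state(); A=rot(s['ee_rot']); M=c['mount']
        return K,D,A@M[:3,:3],A@M[:3,3]+s['ee_pos']
    return K,D,rot(c['orientation']),np.array(c['origin'])
def to_plane(C,px,z):
    K,D,A,o=C
    u=cv2.undistortPoints(np.float64(px).reshape(-1,1,2),K,D)[:,0]
    d=np.c_[u,np.ones(len(u))]@A.T
    return o+d*((z-o[2])/d[:,2])[:,None]
def to_px(C,P):
    K,D,A,o=C
    return cv2.projectPoints((np.float64(P).reshape(-1,3)-o)@A,np.zeros(3),np.zeros(3),K,D)[0][:,0]
def snap(name,fn=None):
    s=ctrl.state(); im=ctrl.get_image(name)[:,:,::-1].copy()
    if fn: cv2.imwrite('pics/'+fn,im)
    return im,cam(name,s)
def rect(mask):
    c=max(cv2.findContours(mask,cv2.RETR_EXTERNAL,cv2.CHAIN_APPROX_NONE)[0],key=cv2.contourArea)
    return cv2.minAreaRect(c),c
def rect_plane(C,mask,z):
    _,c=rect(mask); w=to_plane(C,c[:,0],z)[:,:2]
    (x,y),wh,a=cv2.minAreaRect(np.float32(w*1000)); return (x/1000,y/1000),wh,a
E
python3 - <<'E'
from h import *
im=cv2.imread('pics/top0.png');C=cam('top')
g=im.min(2)
def sub(x0,y0,x1,y1,m):
    k=np.zeros_like(m);k[y0:y1,x0:x1]=m[y0:y1,x0:x1];return k
br=((g>165)*255).astype(np.uint8)
print('can',rect_plane(C,sub(245,200,285,240,br),.048))
print('nest',rect_plane(C,sub(345,180,412,240,br),.012))
print('done',rect_plane(C,sub(160,178,232,245,br),.012))
print('bg',im[250,200])
cv2.imwrite('pics/crop.png',cv2.resize(im[170:250,150:450],None,fx=2.6,fy=2.6,interpolation=cv2.INTER_CUBIC))
s=ctrl.state();print(rot(s['ee_rot']))
E
```

```text
can ((0.5287415771484375, 0.04665871429443359), (52.19828796386719, 49.59002685546875), 73.3807144165039)
nest ((0.5490523681640626, -0.25086790466308595), (39.63786697387695, 39.369815826416016), 89.0445327758789)
done ((0.555004150390625, 0.2363477783203125), (56.89046859741211, 56.249778747558594), 20.05852699279785)
bg [118 127 130]
[[ 9.04004720e-01  4.27522407e-01 -2.40307226e-04]
 [ 4.27522442e-01 -9.04004290e-01  8.97325229e-04]
 [ 1.66387878e-04 -9.13922974e-04 -9.99999569e-01]]
```

>>> {"op": "drive_tool", "data": {
  "series": [
    {"turn": 1},
    {"turn": 1},
    {"turn": 1},
    {"turn": 1},
    {"turn": 1},
    {"turn": 1},
    {"turn": 1},
    {}
  ],
  "gripper": 1
}}

```text
schema error: expected keys tx, ty, tz, turn
```

>>> {"op": "drive_tool", "data": {
  "series": [
    {"tx": 0.0235, "ty": -0.098},
    {"tx": 0.0235, "ty": -0.098},
    {"tx": 0.0235, "ty": -0.098},
    {"tx": 0.0235, "ty": -0.098},
    {"tx": 0.0235, "ty": -0.098},
    {"tx": 0.0235, "ty": -0.098}
  ]
}}

```text
schema error: expected keys tx, ty, tz, turn
```

>>> {"op": "drive_tool", "data": {
  "series": [
    {"tx": 0.0235, "ty": -0.098},
    {"tx": 0.0235, "ty": -0.098},
    {"tx": 0.0235, "ty": -0.098},
    {"tx": 0.0235, "ty": -0.098},
    {"tx": 0.0235, "ty": -0.098},
    {"tx": 0.0235, "ty": -0.098},
    {},
    {}
  ]
}}

```text
schema error: expected keys tx, ty, tz, turn
```

```bash
python3 - <<'E'
from h import *
im,C=snap('wrist','w1.png');print(ctrl.state()['ee_pos'],im.mean())
E
```

```text
[ 0.22439922 -0.47442911  0.24994203] 105.64698697916667
```

View pics/w1.png

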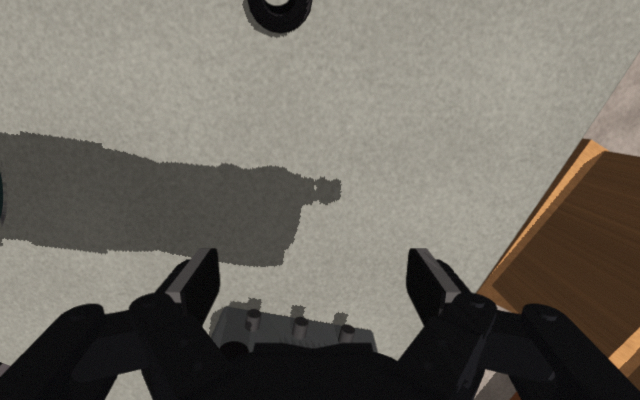

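All four keys are required in every row. This picture is only the start view: fingers at (200,280) and (420,280), with the can out of sight. Resending.

>>> {"op": "drive_tool", "data": {
  "series": [
    {"tx": 0, "ty": 0, "tz": 0, "turn": 1},
    {"tx": 0, "ty": 0, "tz": 0, "turn": 1},
    {"tx": 0, "ty": 0, "tz": 0, "turn": 1},
    {"tx": 0, "ty": 0, "tz": 0, "turn": 1},
    {"tx": 0, "ty": 0, "tz": 0, "turn": 1},
    {"tx": 0, "ty": 0, "tz": 0, "turn": 1},
    {"tx": 0, "ty": 0, "tz": 0, "turn": 1}
  ],
  "gripper": 1
}}

```text
time_s: 1.02
ee_pos: [0.2244, -0.4745, 0.2501]
ee_rot: [-0.0, 0.989, -0.147, -0.0]
force: [0.3, -0.2, 0.7]
width: 0.0852
grasp_force: 0.0
```

>>> {"op": "drive_tool", "data": {
  "series": [
    {"tx": 0.0235, "ty": -0.098, "tz": 0, "turn": 0},
    {"tx": 0.0235, "ty": -0.098, "tz": 0, "turn": 0},
    {"tx": 0.0235, "ty": -0.098, "tz": 0, "turn": 0},
    {"tx": 0.0235, "ty": -0.098, "tz": 0, "turn": 0},
    {"tx": 0.0235, "ty": -0.098, "tz": 0, "turn": 0},
    {"tx": 0.0235, "ty": -0.098, "tz": 0, "turn": 0}
  ]
}}

```text
time_s: 1.78
ee_pos: [0.3769, -0.2117, 0.2503]
ee_rot: [0.0, 0.989, -0.145, 0.0]
force: [0.8, -0.2, 0.0]
width: 0.0851
grasp_force: 0.0
```

>>> {"op": "drive_tool", "data": {
  "series": [
    {"tx": 0.0235, "ty": -0.098, "tz": 0, "turn": 0},
    {"tx": 0.0235, "ty": -0.098, "tz": 0, "turn": 0},
    {"tx": 0.0235, "ty": -0.098, "tz": 0, "turn": 0},
    {"tx": 0.0235, "ty": -0.098, "tz": 0, "turn": 0},
    {"tx": 0.0235, "ty": -0.098, "tz": 0, "turn": 0},
    {"tx": 0, "ty": 0, "tz": 0, "turn": 0}
  ]
}}

```text
time_s: 2.52
ee_pos: [0.494, -0.0305, 0.2503]
ee_rot: [-0.014, 0.993, -0.12, 0.001]
force: [-0.4, -1.1, 0.1]
width: 0.0855
grasp_force: 0.0
```

```bash
python3 - <<'E'
from h import *
im,C=snap('wrist','w2.png');s=ctrl.state();print(s['ee_pos'],rot(s['ee_rot'])[:,0],s['time_s'])
E
```

```text
[ 0.49338249 -0.0311882   0.25038884] [ 9.70735147e-01 -2.40150646e-01 -9.69998582e-04] 2.575
```

View pics/w2.png

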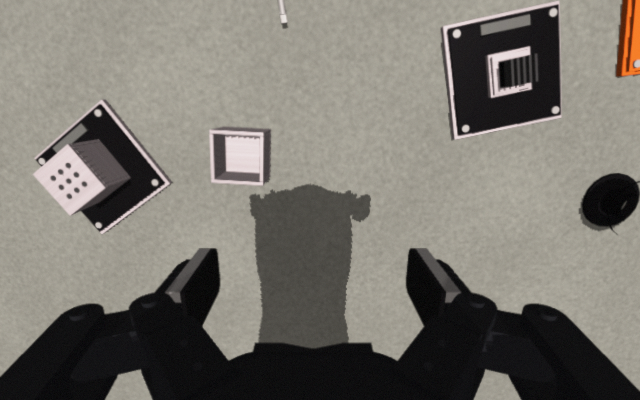

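The wrist view shows the spare can rim at (240,156), the bare nest at (508,70) and the finished nest at (100,165). The tool twisted slightly during the move, so I'm checking the joints and measuring both targets from this picture.

```bash
python3 - <<'E'
from h import *
s=ctrl.state();print(s['q'].round(3),s['ee_rot'].round(4),rot(s['ee_rot']).round(3))
im=cv2.imread('pics/w2.png');C=cam('wrist',s);g=im.min(2)
br=((g>175)*255).astype(np.uint8)
def sub(x0,y0,x1,y1,m):
    k=np.zeros_like(m);k[y0:y1,x0:x1]=m[y0:y1,x0:x1];return k
print('can',rect_plane(C,sub(200,115,285,200,br),.048))
m=sub(435,0,570,145,br); m=cv2.morphologyEx(m,cv2.MORPH_CLOSE,np.ones((3,3)))
print('nest',rect_plane(C,m,.012))
print(cv2.contourArea(rect(m)[1]))
E
```

```text
[-0.243  0.209 -0.122  1.24   0.027  3.141] [-0.0137  0.9926 -0.121   0.0012] [[ 0.971 -0.24   0.006]
 [-0.24  -0.97   0.027]
 [-0.001 -0.027 -1.   ]]
can ((0.5299920654296875, 0.04821878051757812), (55.136474609375, 55.39061737060547), 73.5235824584961)
nest ((0.5453746337890625, -0.25264701843261717), (42.86611557006836, 43.195465087890625), 88.22175598144531)
655.5
```

Joint 6 ran into its limit at this heading. I'll use the quarter-turned heading (about 73.5°) instead.

>>> {"op": "drive_tool", "data": {
  "series": [
    {"tx": 0, "ty": 0, "tz": 0, "turn": -1},
    {"tx": 0, "ty": 0, "tz": 0, "turn": -1},
    {"tx": 0, "ty": 0, "tz": 0, "turn": -1},
    {"tx": 0, "ty": 0, "tz": 0, "turn": -1},
    {"tx": 0, "ty": 0, "tz": 0, "turn": -1},
    {"tx": 0, "ty": 0, "tz": 0, "turn": -1},
    {"tx": 0, "ty": 0, "tz": 0, "turn": -1}
  ]
}}

```text
time_s: 3.45
ee_pos: [0.4927, -0.0321, 0.2507]
ee_rot: [-0.012, 0.97, 0.243, 0.006]
force: [-0.1, 0.1, 0.1]
width: 0.0852
grasp_force: 0.0
```

>>> {"op": "drive_tool", "data": {
  "series": [
    {"tx": 0, "ty": 0, "tz": 0, "turn": -1},
    {"tx": 0, "ty": 0, "tz": 0, "turn": -1},
    {"tx": 0, "ty": 0, "tz": 0, "turn": -1},
    {"tx": 0, "ty": 0, "tz": 0, "turn": -1},
    {"tx": 0, "ty": 0, "tz": 0, "turn": -1},
    {"tx": 0, "ty": 0, "tz": 0, "turn": -1},
    {"tx": 0, "ty": 0, "tz": 0, "turn": -1},
    {"tx": 0, "ty": 0, "tz": 0, "turn": -1}
  ]
}}

```text
time_s: 4.45
ee_pos: [0.4927, -0.0321, 0.2507]
ee_rot: [-0.009, 0.787, 0.617, 0.011]
force: [0.0, 1.3, -0.1]
width: 0.0853
grasp_force: 0.0
```

```bash
cat >> h.py <<'E'
def where(target=None):
    s=ctrl.state(); A=rot(s['ee_rot'])
    print('t',s['time_s'],'pos',s['ee_pos'].round(4),'head',np.degrees(np.arctan2(A[1,0],A[0,0])).round(2),'z',A[:,2].round(4),'q6',s['q'][5].round(2),'w',s['width'].round(4),'gf',s['grasp_force'])
    if target is not None: print('tool shift m',(A.T@(np.array(target)-s['ee_pos'])).round(4))
E
python3 -c "
from h import *
where((.530,.048,.15))"
```

```text
Traceback (most recent call last):
  File "h.py", line 32, in where
    print('t',s['time_s'],'pos',s['ee_pos'].round(4),'head',np.degrees(np.arctan2(A[1,0],A[0,0])).round(2),'z',A[:,2].round(4),'q6',s['q'][5].round(2),'w',s['width'].round(4),'gf',s['grasp_force'])
                                                                                                                                                           ^^^^^^^^^^^^^^^^
AttributeError: 'float' object has no attribute 'round'
```

```bash
sed -i "s/s\['width'\].round(4)/round(s['width'],4)/" h.py
python3 -c "
from h import *
where((.530,.048,.2))"
```

```text
t 4.45 pos [ 0.4927 -0.0321  0.2507] head 76.18 z [ 0.006   0.0266 -0.9996] q6 1.57 w 0.0853 gf 0.0
tool shift m [0.0853 0.0171 0.053 ]
```

>>> {"op": "drive_tool", "data": {
  "series": [
    {"tx": 0.035, "ty": 0.01, "tz": 0.05, "turn": 0.44},
    {"tx": 0.035, "ty": 0.01, "tz": 0.05, "turn": 0},
    {"tx": 0.035, "ty": 0.01, "tz": 0.05, "turn": 0},
    {"tx": 0.03, "ty": 0.01, "tz": 0.04, "turn": 0},
    {"tx": 0, "ty": 0, "tz": 0, "turn": 0}
  ]
}}

```text
time_s: 5.08
ee_pos: [0.5307, 0.0305, 0.1565]
ee_rot: [-0.01, 0.801, 0.598, 0.01]
force: [0.5, -0.5, 0.1]
width: 0.085
grasp_force: 0.0
```

```bash
python3 -c "
from h import *
where((.5244,.0302,.024))"
```

```text
t 5.075 pos [0.5307 0.0305 0.1565] head 73.44 z [ 0.0039  0.0269 -0.9996] q6 1.75 w 0.085 gf 0.0
tool shift m [-0.0057 -0.0054  0.1324]
```

Descending beside the can and closing only to about the can's width, to find out whether a light grip is possible.

>>> {"op": "drive_tool", "data": {
  "series": [
    {"tx": -0.011, "ty": -0.011, "tz": 0.08, "turn": 0},
    {"tx": 0, "ty": 0, "tz": 0.08, "turn": 0},
    {"tx": 0, "ty": 0, "tz": 0.06, "turn": 0},
    {"tx": 0, "ty": 0, "tz": 0.045, "turn": 0},
    {"tx": 0, "ty": 0, "tz": 0, "turn": 0}
  ]
}}

```text
time_s: 5.7
ee_pos: [0.5246, 0.0299, 0.0247]
ee_rot: [-0.009, 0.802, 0.598, 0.01]
force: [0.5, -1.0, 0.2]
width: 0.0854
grasp_force: 0.0
```

>>> {"op": "drive_tool", "data": {
  "series": [
    {"tx": 0, "ty": 0, "tz": 0, "turn": 0},
    {"tx": 0, "ty": 0, "tz": 0, "turn": 0},
    {"tx": 0, "ty": 0, "tz": 0, "turn": 0},
    {"tx": 0, "ty": 0, "tz": 0, "turn": 0}
  ],
  "gripper": 0.65
}}

```text
time_s: 6.2
ee_pos: [0.526, 0.0305, 0.0263]
ee_rot: [-0.008, 0.801, 0.598, 0.011]
force: [-2.3, -2.9, 8.6]
width: 0.0558
grasp_force: 18.3
```

Grip force follows the commanded opening, so a light grip is possible. I'll lift a little with this grip, then loosen it slightly.

>>> {"op": "drive_tool", "data": {
  "series": [
    {"tx": 0, "ty": 0, "tz": -0.004, "turn": 0},
    {"tx": 0, "ty": 0, "tz": 0, "turn": 0}
  ],
  "gripper": 0.655
}}

```text
time_s: 6.45
ee_pos: [0.5256, 0.0308, 0.0274]
ee_rot: [-0.009, 0.801, 0.598, 0.011]
force: [0.3, -0.5, -1.5]
width: 0.0557
grasp_force: 9.8
```

>>> {"op": "drive_tool", "data": {
  "series": [
    {"tx": 0, "ty": 0, "tz": -0.01, "turn": 0},
    {"tx": 0, "ty": 0, "tz": -0.01, "turn": 0},
    {"tx": 0, "ty": 0, "tz": -0.01, "turn": 0},
    {"tx": 0, "ty": 0, "tz": -0.01, "turn": 0},
    {"tx": 0, "ty": 0, "tz": -0.02, "turn": 0},
    {"tx": 0, "ty": 0, "tz": -0.02, "turn": 0},
    {"tx": 0, "ty": 0, "tz": 0, "turn": 0}
  ]
}}

```text
time_s: 7.32
ee_pos: [0.5256, 0.0297, 0.0678]
ee_rot: [-0.008, 0.801, 0.598, 0.011]
force: [-0.2, -0.5, -1.0]
width: 0.056
grasp_force: 9.8
```

```bash
python3 - <<'E'
from h import *
where()
a,_=snap('scene','s1.png');b,_=snap('wrist','w3.png')
a=a[120:260,280:460]
cv2.imwrite('pics/c1.png',np.vstack([cv2.resize(a,(386,300),interpolation=cv2.INTER_CUBIC),cv2.resize(b,(386,241))]))
E
```

```text
t 7.325 pos [0.5256 0.0297 0.0678] head 73.51 z [ 0.0077  0.0266 -0.9996] q6 1.75 w 0.056 gf 9.774909317493439
```

View pics/c1.png

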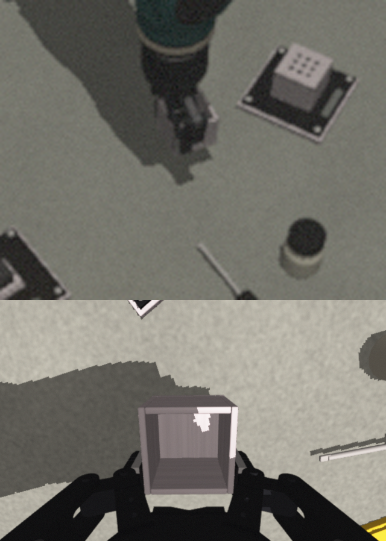

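The wrist view (lower half) shows the can held between the pads with its opening at (187,450), barely turned. I'll loosen the grip a little more and estimate the pivot angle numerically by silhouette.

```bash
cat >> h.py <<'E'
def canmask(im):
    b,g,r=[im[:,:,i].astype(int) for i in range(3)]
    m=((r-g>2)&(b-g>-6)&(r>70)).astype(np.uint8)*255
    m[:150]*=0; m[:,:180]=0; m[:,460:]=0
    return cv2.morphologyEx(m,cv2.MORPH_OPEN,np.ones((3,3)))
def fitcan(im,s,a0=.018,b0=.026):
    """angle th (deg, about tool y, 0=open up, 90=open to tool +x, 180=open down) and pivot (a,b) in can coords"""
    from scipy.optimize import minimize
    C=cam('wrist',s);A=rot(s['ee_rot']);m=canmask(im)>0
    rim=np.float32([[x,y,.048] for x in(-.028,.028) for y in(-.028,.028)]);P=np.vstack([rim,rim*[1,1,0]])
    def cost(v):
        t=np.radians(v[0]); p=P-[-v[1],0,v[2]]   # relative to pivot; can x along tool x, can z up
        q=np.c_[p[:,0]*np.cos(t)+p[:,2]*np.sin(t),p[:,1],p[:,0]*np.sin(t)-p[:,2]*np.cos(t)]
        h=np.zeros(m.shape,np.uint8); cv2.fillConvexPoly(h,cv2.convexHull(np.int32(to_px(C,q@A.T+s['ee_pos']))),1)
        h=h>0; h[330:]=0
        mm=m.copy();mm[330:]=0
        return 1-(h&mm).sum()/(h|mm).sum()
    return sorted((round(cost((t,a0,b0)),3),t) for t in range(-20,200,5))[:4]
E
python3 - <<'E'
from h import *
im=cv2.imread('pics/w3.png');s=ctrl.state()
print(im[200,310],im[330,300],im[200,100],im[60,300],(canmask(im)>0).sum())
ys,xs=np.where(canmask(im)>0);print(ys.min(),ys.max(),xs.min(),xs.max())
print(fitcan(im,s))
E
```

```text
[125 126 136] [166 177 180] [83 89 91] [166 178 180] 26045
157 322 220 406
[(np.float64(0.047), 5), (np.float64(0.049), 0), (np.float64(0.082), -5), (np.float64(0.096), 10)]
```

>>> {"op": "drive_tool", "data": {
  "series": [
    {"tx": 0, "ty": 0, "tz": 0, "turn": 0},
    {"tx": 0, "ty": 0, "tz": 0, "turn": 0},
    {"tx": 0, "ty": 0, "tz": 0, "turn": 0}
  ],
  "gripper": 0.658
}}

```text
time_s: 7.8
ee_pos: [0.5251, 0.0298, 0.0668]
ee_rot: [-0.009, 0.801, 0.598, 0.01]
force: [0.2, 0.0, 0.6]
width: 0.056
grasp_force: 0.0
```

```bash
python3 - <<'E'
from h import *
where();s=ctrl.state()
im,_=snap('wrist','w4.png');print(fitcan(im,s))
E
```

```text
t 7.8 pos [0.5251 0.0298 0.0668] head 73.51 z [ 0.006   0.0268 -0.9996] q6 1.75 w 0.056 gf 0.0
[(np.float64(0.353), 35), (np.float64(0.364), 40), (np.float64(0.374), 30), (np.float64(0.377), 45)]
```

```bash
python3 - <<'E'
from h import *
where()
im,_=snap('wrist','w5.png')
E
```

```text
t 7.85 pos [0.5251 0.0298 0.0668] head 73.51 z [ 0.006   0.0267 -0.9996] q6 1.75 w 0.0561 gf 0.0
```

View pics/w5.png

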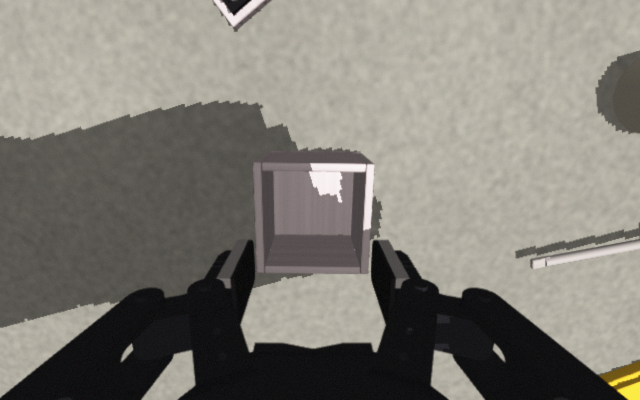

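The picture shows that the can slipped back onto the bench, upright: rim corners (254,163), (374,163), (368,272), (258,272). Gravity pivoting is too touchy, so I'll grip it near the left wall and tip it over its left lower edge instead.

```bash
python3 - <<'E'
from h import *
s=ctrl.state();C=cam('wrist',s)
p=to_plane(C,[(254,163),(374,163),(368,272),(258,272)],.048)
print((p*1000).round(1),p.mean(0).round(4)); c=p.mean(0)
for a,b in((0,1),(1,2),(2,3),(3,0)):print(np.linalg.norm(p[a]-p[b]).round(4),np.degrees(np.arctan2(*(p[b]-p[a])[1::-1])).round(1))
tx=np.array([.284,.959,0]);t=c+.015*tx;t[2]=.052
where(t)
E
```

```text
[[512.2  80.9  48. ]
 [564.9  65.3  48. ]
 [548.9  12.6  48. ]
 [496.   28.3  48. ]] [0.5305 0.0468 0.048 ]
0.055 -16.5
0.0551 -106.8
0.0553 163.5
0.0551 72.9
t 7.9 pos [0.5251 0.0298 0.0669] head 73.51 z [ 0.0062  0.0268 -0.9996] q6 1.75 w 0.0561 gf 0.0
tool shift m [0.0324 0.0004 0.0158]
```

>>> {"op": "drive_tool", "data": {
  "series": [
    {"tx": 0, "ty": 0, "tz": 0, "turn": 0},
    {"tx": 0, "ty": 0, "tz": 0, "turn": 0},
    {"tx": 0.032, "ty": 0, "tz": 0, "turn": 0},
    {"tx": 0.032, "ty": 0, "tz": 0.03, "turn": 0},
    {"tx": 0, "ty": 0, "tz": 0, "turn": 0}
  ],
  "gripper": 1
}}

```text
time_s: 8.52
ee_pos: [0.5338, 0.0624, 0.0514]
ee_rot: [-0.01, 0.801, 0.599, 0.01]
force: [-0.4, -0.1, 0.9]
width: 0.0854
grasp_force: 0.0
```

>>> {"op": "drive_tool", "data": {
  "series": [
    {"tx": 0, "ty": 0, "tz": 0, "turn": 0},
    {"tx": 0, "ty": 0, "tz": 0, "turn": 0},
    {"tx": 0, "ty": 0, "tz": 0, "turn": 0},
    {"tx": 0, "ty": 0, "tz": 0, "turn": 0}
  ],
  "gripper": 0.65
}}

```text
time_s: 9.02
ee_pos: [0.5343, 0.0607, 0.053]
ee_rot: [-0.009, 0.801, 0.598, 0.011]
force: [-1.0, 1.0, 2.3]
width: 0.0555
grasp_force: 11.3
```

>>> {"op": "drive_tool", "data": {
  "series": [
    {"tx": 0.011, "ty": 0, "tz": 0.002, "turn": 0},
    {"tx": 0.011, "ty": 0, "tz": 0, "turn": 0},
    {"tx": 0.011, "ty": 0, "tz": 0, "turn": 0},
    {"tx": 0.011, "ty": 0, "tz": 0, "turn": 0}
  ]
}}

```text
time_s: 9.52
ee_pos: [0.5407, 0.0821, 0.0525]
ee_rot: [-0.009, 0.801, 0.598, 0.01]
force: [0.2, -2.9, 3.0]
width: 0.0555
grasp_force: 11.6
```

```bash
python3 - <<'E'
from h import *
where();s=ctrl.state()
im,_=snap('wrist','w6.png')
for b in(.046,.052):print(fitcan(im,s,-.015,b))
E
```

```text
t 9.525 pos [0.5407 0.0821 0.0525] head 73.5 z [ 0.0064  0.0264 -0.9996] q6 1.85 w 0.0555 gf 11.589699536561966
[(np.float64(0.103), 10), (np.float64(0.112), 15), (np.float64(0.145), 5), (np.float64(0.169), 20)]
[(np.float64(0.075), 15), (np.float64(0.084), 10), (np.float64(0.134), 5), (np.float64(0.134), 20)]
```

It looks tilted about 12°. I'll press a bit more and continue along the arc.

>>> {"op": "drive_tool", "data": {
  "series": [
    {"tx": 0.006, "ty": 0, "tz": 0.006, "turn": 0},
    {"tx": 0.008, "ty": 0, "tz": 0.004, "turn": 0},
    {"tx": 0.008, "ty": 0, "tz": 0.004, "turn": 0},
    {"tx": 0.006, "ty": 0, "tz": 0.006, "turn": 0}
  ]
}}

```text
time_s: 10.07
ee_pos: [0.5451, 0.0963, 0.0437]
ee_rot: [-0.009, 0.801, 0.598, 0.011]
force: [-4.4, 2.5, 21.5]
width: 0.0559
grasp_force: 16.9
```

```bash
python3 - <<'E'
from h import *
where();s=ctrl.state();print(s['force'].round(1))
im,_=snap('wrist','w7.png')
for b in(.042,.047,.052):print(fitcan(im,s,-.015,b))
E
```

```text
t 10.075 pos [0.5451 0.0963 0.0437] head 73.53 z [ 0.0077  0.0279 -0.9996] q6 1.87 w 0.0559 gf 16.914105713367462
[-4.4  2.5 21.5]
[(np.float64(0.205), 25), (np.float64(0.216), 30), (np.float64(0.226), 40), (np.float64(0.227), 35)]
[(np.float64(0.154), 75), (np.float64(0.155), 80), (np.float64(0.163), 70), (np.float64(0.169), 65)]
[(np.float64(0.118), 60), (np.float64(0.133), 55), (np.float64(0.139), 50), (np.float64(0.142), 65)]
```

```bash
cat >> h.py <<'E'
def fit2(im,s,ths,n=3):
    """can resting on bench: best (cost, theta deg, centre offset along tool x (m))"""
    C=cam('wrist',s);A=rot(s['ee_rot']);m=canmask(im)>0
    ex=np.array([A[0,0],A[1,0],0]);ex/=np.linalg.norm(ex);ey=np.array([ex[1],-ex[0],0]);ez=np.array([0,0,1.])
    rim=np.float64([[x,y,.024] for x in(-.028,.028) for y in(-.028,.028)]);P=np.vstack([rim,rim*[1,1,-1]])
    m[330:]=0;out=[]
    for th in ths:
        t=np.radians(th); q=np.c_[P[:,0]*np.cos(t)+P[:,2]*np.sin(t),P[:,1],-P[:,0]*np.sin(t)+P[:,2]*np.cos(t)]
        q[:,2]-=q[:,2].min()
        for u in np.arange(-.05,.05,.002):
            W=q@np.array([ex,ey,ez])+[s['ee_pos'][0],s['ee_pos'][1],0]+u*ex
            h=np.zeros(m.shape,np.uint8); cv2.fillConvexPoly(h,cv2.convexHull(np.int32(to_px(C,W))),1)
            h=h>0;h[330:]=0
            out.append((round(1-(h&m).sum()/(h|m).sum(),3),th,round(u,3)))
    return sorted(out)[:n]
E
python3 - <<'E'
from h import *
s=ctrl.state();im=cv2.imread('pics/w7.png')
print(fit2(im,s,range(-10,100,5),6)); cv2.imwrite('pics/c2.png',np.hstack([im[130:390,150:480],cv2.cvtColor(canmask(im),cv2.COLOR_GRAY2BGR)[130:390,150:480]]))
E
```

```text
[(np.float64(0.101), 25, np.float64(-0.026)), (np.float64(0.105), 30, np.float64(-0.028)), (np.float64(0.109), 20, np.float64(-0.028)), (np.float64(0.111), 40, np.float64(-0.03)), (np.float64(0.117), 35, np.float64(-0.03)), (np.float64(0.118), 35, np.float64(-0.028))]
```

View pics/c2.png

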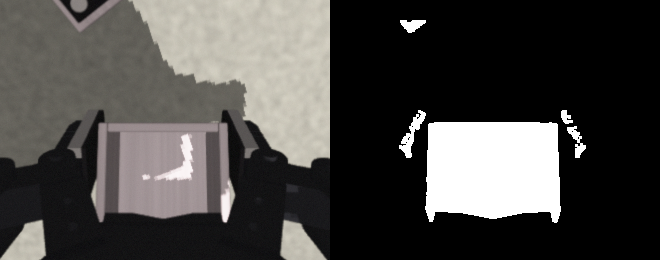

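The picture shows the can gripped and leaning with its opening toward the camera, far rim edge at row 255 of the full picture; the fit gives about 30°. I'll ease the grip slightly and continue the arc.

>>> {"op": "drive_tool", "data": {
  "series": [
    {"tx": 0.01, "ty": 0, "tz": 0, "turn": 0},
    {"tx": 0.01, "ty": 0, "tz": 0.002, "turn": 0},
    {"tx": 0.01, "ty": 0, "tz": 0.003, "turn": 0},
    {"tx": 0.01, "ty": 0, "tz": 0.004, "turn": 0},
    {"tx": 0, "ty": 0, "tz": 0, "turn": 0}
  ],
  "gripper": 0.655
}}

```text
time_s: 10.75
ee_pos: [0.5503, 0.1154, 0.0386]
ee_rot: [-0.009, 0.801, 0.599, 0.01]
force: [0.2, 0.1, 0.8]
width: 0.056
grasp_force: 2.8
```

```bash
python3 - <<'E'
from h import *
where();s=ctrl.state();print(s['force'].round(1))
im,_=snap('wrist','w8.png')
print(fit2(im,s,range(0,100,5),5))
E
```

```text
t 10.75 pos [0.5503 0.1154 0.0386] head 73.54 z [ 0.006   0.027  -0.9996] q6 1.91 w 0.056 gf 2.7979639917612076
[0.2 0.1 0.8]
[(np.float64(0.174), 45, np.float64(-0.03)), (np.float64(0.19), 50, np.float64(-0.03)), (np.float64(0.191), 40, np.float64(-0.028)), (np.float64(0.196), 55, np.float64(-0.032)), (np.float64(0.197), 20, np.float64(-0.026))]
```

>>> {"op": "drive_tool", "data": {
  "series": [
    {"tx": 0.008, "ty": 0, "tz": 0.006, "turn": 0},
    {"tx": 0.008, "ty": 0, "tz": 0.006, "turn": 0},
    {"tx": 0.008, "ty": 0, "tz": 0.008, "turn": 0},
    {"tx": 0, "ty": 0, "tz": 0, "turn": 0}
  ],
  "gripper": 0.655
}}

```text
time_s: 11.3
ee_pos: [0.5537, 0.1271, 0.0288]
ee_rot: [-0.009, 0.801, 0.598, 0.01]
force: [-0.6, 0.4, -1.4]
width: 0.056
grasp_force: 3.1
```

```bash
python3 - <<'E'
from h import *
where();s=ctrl.state();print(s['force'].round(1))
im,_=snap('wrist','w9.png')
print(fit2(im,s,range(0,100,5),5))
a,_=snap('scene','s2.png')
cv2.imwrite('pics/c3.png',np.vstack([cv2.resize(a[120:260,290:470],(360,280),interpolation=cv2.INTER_CUBIC),cv2.resize(im[100:400,100:540],(360,245))]))
E
```

```text
t 11.3 pos [0.5537 0.1271 0.0288] head 73.53 z [ 0.0058  0.0268 -0.9996] q6 1.93 w 0.056 gf 3.0864065140485764
[-0.6  0.4 -1.4]
[(np.float64(0.201), 65, np.float64(-0.03)), (np.float64(0.211), 60, np.float64(-0.03)), (np.float64(0.213), 70, np.float64(-0.03)), (np.float64(0.219), 75, np.float64(-0.03)), (np.float64(0.222), 5, np.float64(-0.032))]
```

View pics/c3.png

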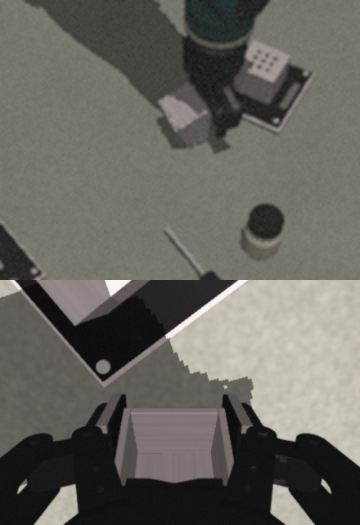

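The lower crop shows the can about 65° over, opening toward the camera, with the finished nest's corner clear beyond it at (103,385). A last nudge, then release so that it settles on its wall.

>>> {"op": "drive_tool", "data": {
  "series": [
    {"tx": 0.004, "ty": 0, "tz": 0.006, "turn": 0},
    {"tx": 0.003, "ty": 0, "tz": 0.004, "turn": 0},
    {"tx": 0, "ty": 0, "tz": 0, "turn": 0}
  ],
  "gripper": 0.655
}}

```text
time_s: 11.78
ee_pos: [0.5549, 0.1305, 0.0243]
ee_rot: [-0.009, 0.801, 0.598, 0.011]
force: [-1.6, 1.2, 3.0]
width: 0.056
grasp_force: 3.0
```

>>> {"op": "drive_tool", "data": {
  "series": [
    {"tx": 0, "ty": 0, "tz": 0, "turn": 0},
    {"tx": 0, "ty": 0, "tz": 0, "turn": 0},
    {"tx": 0, "ty": 0, "tz": -0.05, "turn": 0},
    {"tx": 0, "ty": 0, "tz": -0.1, "turn": 0},
    {"tx": -0.08, "ty": 0, "tz": -0.1, "turn": 0},
    {"tx": -0.08, "ty": 0, "tz": 0, "turn": 0},
    {"tx": 0, "ty": 0, "tz": 0, "turn": 0}
  ],
  "gripper": 1
}}

```text
time_s: 12.65
ee_pos: [0.5311, 0.0493, 0.1464]
ee_rot: [-0.008, 0.802, 0.597, 0.011]
force: [0.7, 0.7, 0.2]
width: 0.0858
grasp_force: 0.0
```

```bash
python3 - <<'E'
from h import *
where();s=ctrl.state()
im,_=snap('wrist','w10.png')
print(fit2(im,s,range(0,100,10),4))
E
```

```text
t 12.65 pos [0.5311 0.0493 0.1464] head 73.36 z [ 0.0069  0.0263 -0.9996] q6 1.79 w 0.0858 gf 0.0
[(np.float64(1.0), 0, np.float64(-0.05)), (np.float64(1.0), 0, np.float64(-0.048)), (np.float64(1.0), 0, np.float64(-0.046)), (np.float64(1.0), 0, np.float64(-0.044))]
```

View pics/w10.png

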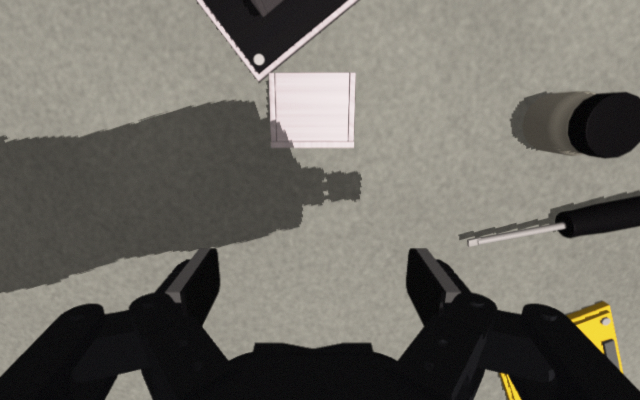

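The can now lies on its side wall: top face (270–355, 72–148), 56 x 48 mm, floor toward the robot side and opening away. The finished nest's corner is close by at (260,78). Measuring for the next grip, which must keep the fingertips above that plate.

```bash
python3 - <<'E'
from h import *
s=ctrl.state();C=cam('wrist',s)
p=to_plane(C,[(270,72),(355,72),(354,147.5),(271,147.5)],.056)
print((p*1000).round(1)); c=p.mean(0);print(c)
for a,b in((0,1),(1,2),(2,3),(3,0)):print(np.linalg.norm(p[a]-p[b]).round(4),np.degrees(np.arctan2(*(p[b]-p[a])[1::-1])).round(1))
print('corner',to_plane(C,[(260,79)],.012))
tx=np.array([.2864,.958,0]);t=c+.009*tx;t[2]=.058
where(t)
E
```

```text
[[531.8 147.3  56. ]
 [583.8 131.7  56. ]
 [570.9  85.4  56. ]
 [517.2 101.5  56. ]]
[0.55092492 0.11646529 0.056     ]
0.0543 -16.7
0.0481 -105.6
0.056 163.4
0.0481 72.3
corner [[0.51886095 0.15122098 0.012     ]]
t 12.7 pos [0.5314 0.0503 0.146 ] head 73.4 z [ 0.0065  0.0268 -0.9996] q6 1.79 w 0.0849 gf 0.0
tool shift m [ 0.0755 -0.0001  0.0902]
```

>>> {"op": "drive_tool", "data": {
  "series": [
    {"tx": 0.05, "ty": 0, "tz": 0.03, "turn": 0},
    {"tx": 0.05, "ty": 0, "tz": 0.04, "turn": 0},
    {"tx": 0.051, "ty": 0, "tz": 0.05, "turn": 0},
    {"tx": 0, "ty": 0, "tz": 0.06, "turn": 0},
    {"tx": 0, "ty": 0, "tz": 0, "turn": 0}
  ]
}}

```text
time_s: 13.32
ee_pos: [0.5522, 0.1268, 0.056]
ee_rot: [-0.01, 0.801, 0.599, 0.009]
force: [-0.4, 0.3, 0.1]
width: 0.0858
grasp_force: 0.0
```

>>> {"op": "drive_tool", "data": {
  "series": [
    {"tx": 0, "ty": 0, "tz": 0, "turn": 0},
    {"tx": 0, "ty": 0, "tz": 0, "turn": 0},
    {"tx": 0, "ty": 0, "tz": 0, "turn": 0},
    {"tx": 0, "ty": 0, "tz": 0, "turn": 0}
  ],
  "gripper": 0.64
}}

```text
time_s: 13.82
ee_pos: [0.5542, 0.1259, 0.0593]
ee_rot: [-0.008, 0.801, 0.598, 0.011]
force: [-1.1, 1.4, 6.2]
width: 0.055
grasp_force: 31.1
```

>>> {"op": "drive_tool", "data": {
  "series": [
    {"tx": 0, "ty": 0, "tz": -0.02, "turn": 0},
    {"tx": -0.02, "ty": 0, "tz": -0.02, "turn": 0},
    {"tx": -0.06, "ty": 0, "tz": 0, "turn": 0},
    {"tx": -0.08, "ty": 0, "tz": 0, "turn": 0},
    {"tx": -0.07, "ty": 0, "tz": 0, "turn": 0},
    {"tx": -0.03, "ty": 0, "tz": 0, "turn": 0},
    {"tx": 0, "ty": 0, "tz": 0, "turn": 0}
  ]
}}

```text
time_s: 14.7
ee_pos: [0.5166, 0.0, 0.0749]
ee_rot: [-0.009, 0.802, 0.598, 0.011]
force: [-0.1, 0.6, -0.3]
width: 0.0552
grasp_force: 30.8
```

```bash
python3 - <<'E'
from h import *
where()
im,_=snap('wrist','w11.png')
E
```

```text
t 14.7 pos [0.5166 0.     0.0749] head 73.42 z [ 0.0068  0.0267 -0.9996] q6 1.69 w 0.0552 gf 30.818515419960022
```

>>> {"op": "drive_tool", "data": {
  "series": [
    {"tx": 0, "ty": 0, "tz": 0.02, "turn": 0},
    {"tx": 0, "ty": 0, "tz": 0.012, "turn": 0},
    {"tx": 0, "ty": 0, "tz": 0.004, "turn": 0}
  ]
}}

```text
time_s: 15.12
ee_pos: [0.5167, 0.0021, 0.0578]
ee_rot: [-0.009, 0.801, 0.599, 0.011]
force: [-17.5, 4.9, 42.4]
width: 0.0554
grasp_force: 36.8
```

>>> {"op": "drive_tool", "data": {
  "series": [
    {"tx": 0, "ty": 0, "tz": 0.002, "turn": 0},
    {"tx": 0.012, "ty": 0, "tz": 0, "turn": 0},
    {"tx": 0.012, "ty": 0, "tz": 0, "turn": 0},
    {"tx": 0.012, "ty": 0, "tz": 0, "turn": 0},
    {"tx": 0.012, "ty": 0, "tz": 0, "turn": 0}
  ],
  "gripper": 0.652
}}

```text
time_s: 15.75
ee_pos: [0.5235, 0.025, 0.0557]
ee_rot: [-0.009, 0.801, 0.599, 0.01]
force: [-0.4, 0.7, -0.7]
width: 0.0556
grasp_force: 12.3
```

```bash
python3 - <<'E'
from h import *
where();s=ctrl.state();print(s['force'].round(1))
print('ref',fit2(cv2.imread('pics/w11.png'),s,range(80,140,10),2))
im,_=snap('wrist','w12.png')
print(fit2(im,s,range(70,185,5),5))
E
```

```text
t 15.75 pos [0.5235 0.025  0.0557] head 73.54 z [ 0.0058  0.0271 -0.9996] q6 1.74 w 0.0556 gf 12.270606011152267
[-0.4  0.7 -0.7]
ref [(np.float64(0.075), 90, np.float64(-0.012)), (np.float64(0.082), 90, np.float64(-0.01))]
[(np.float64(0.056), 100, np.float64(-0.018)), (np.float64(0.059), 95, np.float64(-0.02)), (np.float64(0.072), 95, np.float64(-0.018)), (np.float64(0.076), 100, np.float64(-0.016)), (np.float64(0.077), 90, np.float64(-0.022))]
```

About 10° into the second tip. Pressing lightly while moving on.

>>> {"op": "drive_tool", "data": {
  "series": [
    {"tx": 0.01, "ty": 0, "tz": 0.004, "turn": 0},
    {"tx": 0.012, "ty": 0, "tz": 0.002, "turn": 0},
    {"tx": 0.012, "ty": 0, "tz": 0.002, "turn": 0},
    {"tx": 0.012, "ty": 0, "tz": 0.002, "turn": 0}
  ],
  "gripper": 0.653
}}

```text
time_s: 16.3
ee_pos: [0.5302, 0.0468, 0.0516]
ee_rot: [-0.009, 0.801, 0.598, 0.01]
force: [-0.6, -2.1, 2.0]
width: 0.0559
grasp_force: 9.9
```

```bash
python3 - <<'E'
from h import *
where();s=ctrl.state();print(s['force'].round(1))
im,_=snap('wrist','w13.png')
print(fit2(im,s,range(70,185,5),5))
E
```

```text
t 16.3 pos [0.5302 0.0468 0.0516] head 73.51 z [ 0.0063  0.0266 -0.9996] q6 1.78 w 0.0559 gf 9.930979013442993
[-0.6 -2.1  2. ]
[(np.float64(0.057), 125, np.float64(-0.028)), (np.float64(0.065), 120, np.float64(-0.026)), (np.float64(0.067), 130, np.float64(-0.03)), (np.float64(0.068), 110, np.float64(-0.026)), (np.float64(0.07), 115, np.float64(-0.024))]
```

>>> {"op": "drive_tool", "data": {
  "series": [
    {"tx": 0.012, "ty": 0, "tz": 0.004, "turn": 0},
    {"tx": 0.011, "ty": 0, "tz": 0.006, "turn": 0},
    {"tx": 0.01, "ty": 0, "tz": 0.007, "turn": 0},
    {"tx": 0.009, "ty": 0, "tz": 0.008, "turn": 0}
  ],
  "gripper": 0.654
}}

```text
time_s: 16.85
ee_pos: [0.5362, 0.0674, 0.0396]
ee_rot: [-0.009, 0.801, 0.598, 0.011]
force: [-0.0, 0.5, 2.9]
width: 0.0562
grasp_force: 7.5
```

```bash
python3 - <<'E'
from h import *
where();s=ctrl.state();print(s['force'].round(1))
im,_=snap('wrist','w14.png')
print(fit2(im,s,range(70,185,5),5))
E
```

```text
t 16.85 pos [0.5362 0.0674 0.0396] head 73.52 z [ 0.0064  0.027  -0.9996] q6 1.82 w 0.0562 gf 7.486823871731758
[-0.   0.5  2.9]
[(np.float64(0.071), 145, np.float64(-0.03)), (np.float64(0.072), 150, np.float64(-0.032)), (np.float64(0.091), 140, np.float64(-0.03)), (np.float64(0.097), 140, np.float64(-0.028)), (np.float64(0.098), 145, np.float64(-0.032))]
```

>>> {"op": "drive_tool", "data": {
  "series": [
    {"tx": 0.008, "ty": 0, "tz": 0.008, "turn": 0},
    {"tx": 0.006, "ty": 0, "tz": 0.01, "turn": 0},
    {"tx": 0.004, "ty": 0, "tz": 0.008, "turn": 0},
    {"tx": 0, "ty": 0, "tz": 0, "turn": 0}
  ],
  "gripper": 0.654
}}

```text
time_s: 17.4
ee_pos: [0.5391, 0.0768, 0.0272]
ee_rot: [-0.009, 0.801, 0.599, 0.011]
force: [0.6, 6.8, 8.7]
width: 0.0558
grasp_force: 7.4
```

>>> {"op": "drive_tool", "data": {
  "series": [
    {"tx": 0, "ty": 0, "tz": 0, "turn": 0},
    {"tx": 0, "ty": 0, "tz": 0, "turn": 0},
    {"tx": 0, "ty": 0, "tz": -0.05, "turn": 0},
    {"tx": 0, "ty": 0, "tz": -0.1, "turn": 0},
    {"tx": -0.08, "ty": 0, "tz": -0.1, "turn": 0},
    {"tx": -0.08, "ty": 0, "tz": 0, "turn": 0},
    {"tx": 0, "ty": 0, "tz": 0, "turn": 0}
  ],
  "gripper": 1
}}

```text
time_s: 18.27
ee_pos: [0.515, -0.0051, 0.1489]
ee_rot: [-0.009, 0.802, 0.597, 0.01]
force: [-0.6, 1.5, -0.7]
width: 0.0854
grasp_force: 0.0
```

```bash
python3 - <<'E'
from h import *
where();s=ctrl.state()
im,C=snap('wrist','w15.png')
g=im.min(2); m=((g>160)*255).astype(np.uint8)
m=((im[:,:,2].astype(int)-im[:,:,1]>3)|(g>200)).astype(np.uint8)*255
n,l,st,ce=cv2.connectedComponentsWithStats(m)
for i in range(1,n):
    if st[i,4]>1000: print(st[i],ce[i].round(1))
print(im[120,310],im[110,300])
print(rect_plane(C,cv2.morphologyEx(m,cv2.MORPH_OPEN,np.ones((5,5)))[:260],.048))
E
```

```text
t 18.275 pos [ 0.515  -0.0051  0.1489] head 73.35 z [ 0.0065  0.0262 -0.9996] q6 1.68 w 0.0854 gf 0.0
[    0     0   640   386 69314] [387.1 154.1]
[   0  244  201  118 4509] [ 78.6 289. ]
[231 230 240] [227 226 235]
((0.5339639892578125, 0.05905913543701172), (58.37907409667969, 57.9281005859375), 73.34001159667969)
```

The can's closed face is now up: a bright 56 mm square at (0.534, 0.059), angle 73.3°. Next a close look at the nest from above before I pick the can up.

>>> {"op": "drive_tool", "data": {
  "series": [
    {"tx": -0.083, "ty": 0.029, "tz": -0.015, "turn": 0},
    {"tx": -0.083, "ty": 0.029, "tz": -0.015, "turn": 0},
    {"tx": -0.083, "ty": 0.029, "tz": -0.015, "turn": 0},
    {"tx": -0.083, "ty": 0.029, "tz": -0.015, "turn": 0},
    {"tx": -0.083, "ty": 0.029, "tz": -0.015, "turn": 0},
    {"tx": -0.083, "ty": 0.029, "tz": -0.015, "turn": 0},
    {"tx": -0.083, "ty": 0.029, "tz": -0.015, "turn": 0},
    {"tx": 0, "ty": 0, "tz": 0, "turn": 0}
  ]
}}

```text
time_s: 19.32
ee_pos: [0.5306, -0.3138, 0.1921]
ee_rot: [-0.009, 0.802, 0.598, 0.01]
force: [0.3, 0.4, 0.5]
width: 0.0854
grasp_force: 0.0
```

```bash
python3 - <<'E'
from h import *
where()
im,C=snap('wrist','w16.png')
a=cv2.imread('pics/w15.png')[0:260,180:460]
cv2.imwrite('pics/c4.png',np.vstack([im,cv2.resize(a,(210,195))[:, :].copy() if 0 else np.hstack([cv2.resize(a,(210,195)),np.zeros((195,430,3),np.uint8)])]))
E
```

```text
t 19.325 pos [ 0.5306 -0.3138  0.1921] head 73.39 z [ 0.0059  0.0268 -0.9996] q6 1.18 w 0.0854 gf 0.0
```

View pics/c4.png

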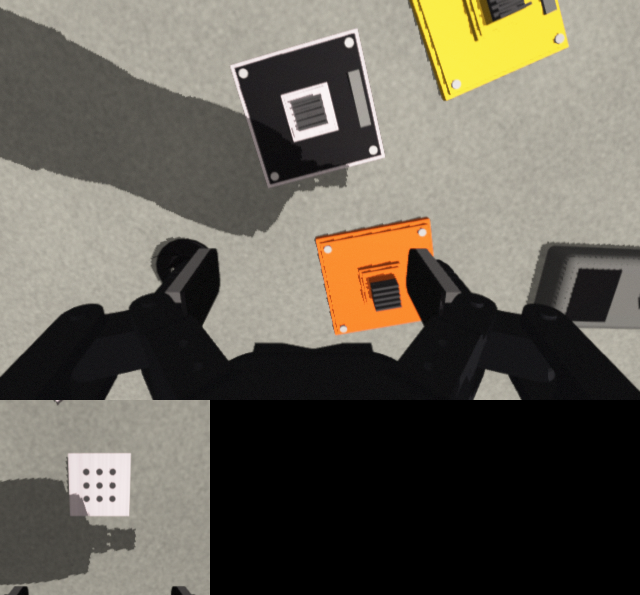

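The picture shows the bare nest with corners (232,66), (357,29), (384,157), (269,187), screws near (243,73), (349,43), (373,150), (274,176) and the white step around (310,111). The lower inset confirms that the can stands closed side up (dotted face). Refining the poses.

```bash
python3 - <<'E'
from h import *
im=cv2.imread('pics/w16.png');s=ctrl.state();C=cam('wrist',s)
g=cv2.cvtColor(im,cv2.COLOR_BGR2GRAY)
pts=[]
for x,y in((243,73),(349,43),(373,150),(274,176)):
    w=g[y-7:y+8,x-7:x+8].astype(float);w[w<w.min()+.55*(np.percentile(w,97)-w.min())]=0
    n,l,st,ce=cv2.connectedComponentsWithStats((w>0).astype(np.uint8))
    i=l[7,7] or 1; pts.append(ce[i]+[x-7,y-7]); print(st[i],pts[-1])
p=to_plane(C,pts,.0125);print((p*1000).round(1),'screw centre',p.mean(0).round(4))
print([np.linalg.norm(p[i]-p[i-1]).round(4) for i in range(4)])
co=np.float32([(232,66),(357,29),(384,157),(269,187)]).reshape(-1,1,2)
cc=cv2.cornerSubPix(g,co.copy(),(4,4),(-1,-1),(3,50,.01));print((cc-co).round(1).tolist())
q=to_plane(C,co,.012);print('corner centre',q.mean(0).round(4),[np.linalg.norm(q[i]-q[i-1]).round(4) for i in range(4)])
for r in(p,q):print([(np.degrees(np.arctan2(*(r[(i+1)%4]-r[i])[1::-1]))%90).round(2) for i in range(4)])
# step: white patch round the module
k=np.zeros_like(g);k[75:150,270:350]=(g[75:150,270:350]>150)*255
print('step@.021/.018',[rect_plane(C,k,z) for z in(.018,.021)])
# can, from its own picture: face at 48 mm, several thresholds
E
```

```text
[ 3  3  9  9 70] [242.84285714  72.92857143]
[ 3  1  9 11 75] [348.74666667  42.09333333]
[ 3  3  9  9 61] [372.80327869 149.70491803]
[ 4  3  8  9 55] [274.34545455 175.92727273]
[[ 498.7 -195.3   12.5]
 [ 597.2 -197.8   12.5]
 [ 594.6 -296.3   12.5]
 [ 496.3 -293.7   12.5]] screw centre [ 0.5467 -0.2458  0.0125]
[np.float64(0.0984), np.float64(0.0986), np.float64(0.0985), np.float64(0.0983)]
[[[1.899999976158142, 1.899999976158142]], [[-2.9000000953674316, 3.9000000953674316]], [[0.0, 0.0]], [[0.699999988079071, -3.700000047683716]]]
corner centre [ 0.5473 -0.2463  0.012 ] [np.float64(0.1161), np.float64(0.116), np.float64(0.1168), np.float64(0.1157)]
[np.float64(88.54), np.float64(88.45), np.float64(88.49), np.float64(88.64)]
[np.float64(88.68), np.float64(88.15), np.float64(88.31), np.float64(88.29)]
step@.021/.018 [((0.5466328735351562, -0.2459013671875), (43.697715759277344, 43.320560455322266), 88.52410888671875), ((0.546666259765625, -0.2459176483154297), (43.2607307434082, 42.88719940185547), 88.52429962158203)]
```

>>> {"op": "drive_tool", "data": {
  "series": [
    {"tx": 0.0895, "ty": -0.026, "tz": 0.02, "turn": 0},
    {"tx": 0.0895, "ty": -0.026, "tz": 0.02, "turn": 0},
    {"tx": 0.0895, "ty": -0.026, "tz": 0.02, "turn": 0},
    {"tx": 0.0895, "ty": -0.026, "tz": 0.02, "turn": 0},
    {"tx": 0.0895, "ty": -0.026, "tz": 0.02, "turn": 0},
    {"tx": 0.0895, "ty": -0.026, "tz": 0.02, "turn": 0},
    {"tx": 0.0895, "ty": -0.026, "tz": 0.02, "turn": 0},
    {"tx": 0.0895, "ty": -0.026, "tz": 0.02, "turn": 0}
  ]
}}

```text
time_s: 20.38
ee_pos: [0.5314, 0.0659, 0.1225]
ee_rot: [-0.009, 0.801, 0.599, 0.01]
force: [0.6, -0.6, 0.4]
width: 0.0852
grasp_force: 0.0
```

```bash
python3 - <<'E'
from h import *
im=cv2.imread('pics/w15.png')
c=ctrl.get_calibration('wrist');S={'ee_pos':np.array([.515,-.0051,.1489]),'ee_rot':np.array([-.009,.802,.597,.010])}
S['ee_rot']=S['ee_rot']/np.linalg.norm(S['ee_rot']);C=cam('wrist',S)
im=cv2.GaussianBlur(im,(3,3),0)
for t in(2,4,6):
    m=(im[:,:,2].astype(int)-im[:,:,1]>t).astype(np.uint8)*255; m[260:]=0; m[:40]=0
    print(t,rect_plane(C,cv2.morphologyEx(m,cv2.MORPH_OPEN,np.ones((5,5))),.048))
where((.534,.059,.042))
E
```

```text
2 ((0.543982666015625, 0.02458648681640625), (159.45150756835938, 483.9380798339844), 73.08724212646484)
4 ((0.533749267578125, 0.05942369842529297), (57.70663833618164, 57.96550750732422), 73.41730499267578)
6 ((0.5337199096679688, 0.059157100677490235), (57.09657669067383, 57.27854537963867), 73.31941223144531)
t 20.375 pos [0.5314 0.0659 0.1225] head 73.59 z [ 0.0056  0.027  -0.9996] q6 1.81 w 0.0852 gf 0.0
tool shift m [-0.0081  0.0046  0.0803]
```

>>> {"op": "drive_tool", "data": {
  "series": [
    {"tx": -0.016, "ty": 0.009, "tz": 0.04, "turn": 0},
    {"tx": 0, "ty": 0, "tz": 0.05, "turn": 0},
    {"tx": 0, "ty": 0, "tz": 0.04, "turn": 0},
    {"tx": 0, "ty": 0, "tz": 0.03, "turn": 0},
    {"tx": 0, "ty": 0, "tz": 0, "turn": 0}
  ]
}}

```text
time_s: 21.0
ee_pos: [0.5335, 0.0574, 0.0419]
ee_rot: [-0.01, 0.801, 0.599, 0.01]
force: [-0.8, 0.2, 0.3]
width: 0.0857
grasp_force: 0.0
```

>>> {"op": "drive_tool", "data": {
  "series": [
    {"tx": 0, "ty": 0, "tz": 0, "turn": 0},
    {"tx": 0, "ty": 0, "tz": 0, "turn": 0},
    {"tx": 0, "ty": 0, "tz": 0, "turn": 0},
    {"tx": 0, "ty": 0, "tz": 0, "turn": 0}
  ],
  "gripper": 0.64
}}

```text
time_s: 21.5
ee_pos: [0.5351, 0.0565, 0.0436]
ee_rot: [-0.009, 0.801, 0.598, 0.011]
force: [-2.6, 2.6, 6.3]
width: 0.0552
grasp_force: 36.7
```

```bash
python3 - <<'E'
from h import *
where((.5338,.0592,.042));print(ctrl.state()['force'].round(1))
E
```

```text
t 21.5 pos [0.5351 0.0565 0.0436] head 73.52 z [ 0.0072  0.0273 -0.9996] q6 1.8 w 0.0552 gf 36.72754347324371
tool shift m [ 0.0022 -0.0021  0.0017]
[-2.6  2.6  6.3]
```

>>> {"op": "drive_tool", "data": {
  "series": [
    {"tx": 0, "ty": 0, "tz": -0.02, "turn": 0},
    {"tx": 0, "ty": 0, "tz": -0.05, "turn": 0},
    {"tx": 0, "ty": 0, "tz": -0.06, "turn": 0},
    {"tx": 0, "ty": 0, "tz": -0.04, "turn": 0},
    {"tx": 0, "ty": 0, "tz": 0, "turn": 0}
  ]
}}

```text
time_s: 22.12
ee_pos: [0.5353, 0.0538, 0.1295]
ee_rot: [-0.008, 0.801, 0.598, 0.012]
force: [0.5, -0.8, -1.6]
width: 0.0551
grasp_force: 36.8
```

```bash
python3 - <<'E'
from h import *
s=ctrl.state();im,C=snap('wrist','w17.png');where()
g=cv2.cvtColor(im,cv2.COLOR_BGR2GRAY)
roi=g[220:350,235:390]
print(roi[::12,::12])
E
```

```text
t 22.175 pos [0.5347 0.0538 0.1282] head 73.51 z [ 0.0076  0.0266 -0.9996] q6 1.79 w 0.0554 gf 36.76092177629471
[[ 88 118 123 119 124 122 123 123 123 234 237 237 236]
 [ 92 118 125 120 121 121 125 122 123 121 237 235 235]
 [ 82 121 124 121  41 122  68  89 125  40 125 122 235]
 [ 71 110 125 119 121 119 124 123 124 118 125 122  94]
 [ 64  96 124 117  65 121 125 123 125  69 122 123  46]
 [ 19  54 126 118  56 123 123 120 126  62 124 122  16]
 [ 20  23 122 120 119 123 127 121 124 116 124 125  12]
 [ 19  46 123 118  41 123 118 119 124  47 122 126  15]
 [ 16 174 124 120 121 120 124 122 126 122 232 232 172]
 [ 18 175 123 121 122 123 126 120 128 122 231 231 175]
 [ 17 165 171 178 173 173 170 180 179 177 171 180 139]]
```

```bash
python3 - <<'E'
from h import *
def dots(fn,box,lo):
    g=cv2.cvtColor(cv2.imread(fn),cv2.COLOR_BGR2GRAY);x0,y0,x1,y1=box
    r=cv2.resize(g[y0:y1,x0:x1],None,fx=3,fy=3,interpolation=cv2.INTER_CUBIC)
    k=cv2.morphologyEx(r,cv2.MORPH_BLACKHAT,np.ones((55,55)))
    n,l,st,ce=cv2.connectedComponentsWithStats((k>lo).astype(np.uint8))
    out=[]
    for i in range(1,n):
        w,h,a=st[i,2:5]
        if 60<a<2500 and .6<w/h<1.7 and a>.6*w*h and l[0].max()>=0: out.append((ce[i]+.5)/3-.5+[x0,y0])
    return np.array(out)
s=ctrl.state();C=cam('wrist',s)
d=dots('pics/w17.png',(245,215,385,335),30);print(len(d),d.round(1).tolist())
p=to_plane(C,d,s['ee_pos'][2]+.0044)
A=rot(s['ee_rot']);q=(p-s['ee_pos'])@A
print((q*1000).round(1));print('mean tool',q.mean(0).round(4))
E
```

```text
9 [[283.4, 247.7], [312.6, 247.8], [341.8, 247.7], [284.1, 274.1], [312.6, 274.1], [341.1, 274.1], [284.7, 299.2], [312.6, 299.2], [340.5, 299.2]]
[[ 13.9 -12.1  -4. ]
 [ 13.9  -0.   -4. ]
 [ 13.9  12.   -4. ]
 [  1.9 -12.1  -4.3]
 [  1.8  -0.   -4.4]
 [  1.9  12.   -4.4]
 [-10.2 -12.1  -4.7]
 [-10.2  -0.   -4.7]
 [-10.2  12.   -4.7]]
mean tool [ 0.0019 -0.     -0.0044]
```

>>> {"op": "drive_tool", "data": {
  "series": [
    {"tx": -0.06, "ty": 0.02, "tz": 0, "turn": 0},
    {"tx": -0.085, "ty": 0.029, "tz": 0, "turn": 0},
    {"tx": -0.085, "ty": 0.029, "tz": 0, "turn": 0},
    {"tx": -0.085, "ty": 0.029, "tz": 0, "turn": 0},
    {"tx": -0.085, "ty": 0.029, "tz": 0, "turn": 0},
    {"tx": -0.085, "ty": 0.029, "tz": 0, "turn": 0},
    {"tx": -0.06, "ty": 0.02, "tz": 0, "turn": 0}
  ]
}}

```text
time_s: 23.05
ee_pos: [0.5452, -0.2352, 0.1189]
ee_rot: [-0.009, 0.801, 0.598, 0.01]
force: [0.5, -0.4, -1.4]
width: 0.0554
grasp_force: 36.7
```

>>> {"op": "drive_tool", "data": {
  "series": [
    {"tx": -0.027, "ty": 0.009, "tz": 0, "turn": 0},
    {"tx": 0, "ty": 0, "tz": 0, "turn": -0.84},
    {"tx": 0, "ty": 0, "tz": 0, "turn": -0.83},
    {"tx": 0, "ty": 0, "tz": 0, "turn": -0.83},
    {"tx": 0, "ty": 0, "tz": 0, "turn": 0}
  ]
}}

```text
time_s: 23.68
ee_pos: [0.5461, -0.247, 0.1193]
ee_rot: [-0.008, 0.716, 0.698, 0.011]
force: [0.4, -0.4, -1.6]
width: 0.0552
grasp_force: 36.7
```

```bash
python3 - <<'E'
from h import *
where((.5467,-.2478,.103))
im,C=snap('wrist','w18.png')
E
```

```text
t 23.675 pos [ 0.5461 -0.247   0.1193] head 88.52 z [ 0.0055  0.0273 -0.9996] q6 1.02 w 0.0552 gf 36.663444489240646
tool shift m [-0.0012  0.0005  0.0162]
```

>>> {"op": "drive_tool", "data": {
  "series": [
    {"tx": -0.0025, "ty": 0.001, "tz": 0.016, "turn": 0},
    {"tx": 0, "ty": 0, "tz": 0.016, "turn": 0},
    {"tx": 0, "ty": 0, "tz": 0, "turn": 0},
    {"tx": 0, "ty": 0, "tz": 0, "turn": 0}
  ]
}}

```text
time_s: 24.22
ee_pos: [0.5469, -0.2486, 0.1037]
ee_rot: [-0.007, 0.716, 0.698, 0.012]
force: [0.1, 0.3, -2.3]
width: 0.0552
grasp_force: 36.7
```

```bash
python3 - <<'E'
from h import *
s=ctrl.state();where((.5467,-.2478,.0556))
im,C=snap('wrist','w19.png')
g=cv2.cvtColor(im,cv2.COLOR_BGR2GRAY)
# predicted can dots mean and far screws of the nest
print(to_px(C,[(.4987,-.1953,.0125),(.5972,-.1978,.0125)]))
for x,y in to_px(C,[(.4987,-.1953,.0125),(.5972,-.1978,.0125)]).astype(int):
    w=g[y-9:y+10,x-9:x+10].astype(float)
    n,l,st,ce=cv2.connectedComponentsWithStats((w>(w.min()+w.max())/2).astype(np.uint8));print([(a[4],(c+[x-9,y-9]).round(1)) for a,c in zip(st[1:],ce[1:])], w.min(),w.max())
E
```

```text
t 24.225 pos [ 0.5469 -0.2486  0.1037] head 88.5 z [ 0.0062  0.0268 -0.9996] q6 1.02 w 0.0552 gf 36.66625142097473
tool shift m [-0.0005 -0.0005  0.0481]
[[238.18329914 136.78205011]
 [384.49675431 136.47714935]]
[(np.int32(76), array([235.8, 130.3])), (np.int32(112), array([239.1, 140.4]))] 10.0 140.0
[(np.int32(44), array([384. , 127.7])), (np.int32(115), array([385.4, 140.3]))] 32.0 248.0
```

The far screws appear about 2.5 mm from where I predicted, probably arm settling plus pose noise in the earlier reading. The arm is at rest now, so I'll average several readings.

```bash
cat > meas.py <<'E'
from h import *
from scipy.ndimage import center_of_mass
def run(n=8,guess=((239,140),(385,140)),r=8,dz=.0044):
    S=[];G=[]
    for _ in range(n):
        S.append(ctrl.state());G.append(cv2.cvtColor(ctrl.get_image('wrist'),cv2.COLOR_RGB2GRAY))
    P=np.array([s['ee_pos'] for s in S]);Q=R.from_quat([np.roll(s['ee_rot'],-1) for s in S]).mean().as_quat()
    s={'ee_pos':P.mean(0),'ee_rot':np.roll(Q,1)};C=cam('wrist',s);A=rot(s['ee_rot']);g=np.mean(G,0)
    print('pos',s['ee_pos'].round(4),'sd',P.std(0).round(4),'z',A[:,2].round(4),'head',np.degrees(np.arctan2(A[1,0],A[0,0])).round(2))
    px=[]
    for x,y in guess:
        w=g[y-r:y+r+1,x-r:x+r+1];l,n=cv2.connectedComponents((w>(w.min()+w.max())/2).astype(np.uint8))[1::-1] if 0 else (cv2.connectedComponents((w>(w.min()+w.max())/2).astype(np.uint8))[1],0)
        c=center_of_mass(l==l[r,r]);px.append((x-r+c[1],y-r+c[0]))
    sc=to_plane(C,px,.0125);d=sc[1]-sc[0];u=d[:2]/np.linalg.norm(d);v=np.array([u[1],-u[0]])
    nest=sc.mean(0)[:2]+v*.0492
    print('px',np.round(px,1).tolist(),'sep',np.linalg.norm(d).round(4),'ang',np.degrees(np.arctan2(d[1],d[0])).round(2),'nest',nest.round(4))
    k=cv2.morphologyEx(np.uint8(cv2.resize(g[215:335,245:385],None,fx=3,fy=3,interpolation=cv2.INTER_CUBIC).clip(0,255)),cv2.MORPH_BLACKHAT,np.ones((55,55)))
    _,l,st,ce=cv2.connectedComponentsWithStats((k>30).astype(np.uint8))
    dd=[(c+.5)/3-.5+[245,215] for c,t in zip(ce[1:],st[1:]) if 60<t[4]<2500 and .6<t[2]/t[3]<1.7 and t[4]>.6*t[2]*t[3]]
    can=to_plane(C,dd,s['ee_pos'][2]+dz);print(len(dd),'can',can.mean(0).round(4))
    e=np.r_[nest-can.mean(0)[:2],0]
    print('nest-can, tool axes mm',(A.T@e*1000).round(2)); return S
E
python3 -c "
from meas import *
run()"
```

```text
pos [ 0.5469 -0.2487  0.1039] sd [0. 0. 0.] z [ 0.0064  0.0266 -0.9996] head 88.51
px [[238.9, 140.7], [385.2, 140.7]] sep 0.0988 ang -1.58 nest [ 0.5471 -0.2485]
10 can [ 0.5495 -0.2445  0.1083]
nest-can, tool axes mm [-4.07 -2.27 -0.12]
```

```bash
sed -i "s/    can=to_plane/    dd=np.array(dd);dd=dd[np.argsort(np.linalg.norm(dd-np.median(dd,0),axis=1))[:9]];print(dd.min(0).round(1),dd.max(0).round(1))\n    can=to_plane/" meas.py
python3 -c "
from meas import *
run(2)"
```

```text
pos [ 0.5469 -0.2486  0.1038] sd [0. 0. 0.] z [ 0.0063  0.0267 -0.9996] head 88.51
px [[239.0, 140.8], [385.3, 140.8]] sep 0.0988 ang -1.57 nest [ 0.5471 -0.2486]
[283.4 247.7] [341.8 299.2]
9 can [ 0.5469 -0.2469  0.1082]
nest-can, tool axes mm [-1.68  0.26 -0.04]
```

>>> {"op": "drive_tool", "data": {
  "series": [
    {"tx": -0.004, "ty": 0.0005, "tz": 0.012, "turn": 0},
    {"tx": 0, "ty": 0, "tz": 0.012, "turn": 0},
    {"tx": 0, "ty": 0, "tz": 0, "turn": 0},
    {"tx": 0, "ty": 0, "tz": 0, "turn": 0},
    {"tx": 0, "ty": 0, "tz": 0, "turn": 0}
  ]
}}

```text
time_s: 25.4
ee_pos: [0.5472, -0.2503, 0.0918]
ee_rot: [-0.007, 0.716, 0.698, 0.012]
force: [-0.1, 0.2, -1.4]
width: 0.0552
grasp_force: 36.7
```

```bash
python3 - <<'E'
from meas import *
s=ctrl.state();C=cam('wrist',s)
sc=[(.4989,-.198,.0125),(.5974,-.2007,.0125)]
gp=to_px(C,sc).round().astype(int);print(gp)
run(2,[tuple(g) for g in gp])
E
```

```text
[[234 140]
 [388 140]]
pos [ 0.5472 -0.2503  0.0918] sd [0. 0. 0.] z [ 0.0064  0.0266 -0.9996] head 88.52
px [[234.2, 139.8], [389.0, 139.7]] sep 0.0988 ang -1.52 nest [ 0.5471 -0.2485]
[283.4 247.7] [341.7 299.2]
9 can [ 0.5472 -0.2486  0.0962]
nest-can, tool axes mm [ 0.02 -0.09 -0.  ]
```

Aligned within 0.1 mm. Descending over the module and watching the force.

>>> {"op": "drive_tool", "data": {
  "series": [
    {"tx": -0.0004, "ty": 0, "tz": 0.012, "turn": 0},
    {"tx": -0.0004, "ty": 0, "tz": 0.012, "turn": 0},
    {"tx": -0.0003, "ty": 0, "tz": 0.012, "turn": 0},
    {"tx": -0.0003, "ty": 0, "tz": 0.011, "turn": 0},
    {"tx": 0, "ty": 0, "tz": 0, "turn": 0},
    {"tx": 0, "ty": 0, "tz": 0, "turn": 0},
    {"tx": 0, "ty": 0, "tz": 0, "turn": 0}
  ]
}}

```text
time_s: 26.38
ee_pos: [0.5474, -0.2504, 0.0684]
ee_rot: [-0.007, 0.716, 0.698, 0.012]
force: [0.4, -0.3, -1.1]
width: 0.0554
grasp_force: 36.7
```

```bash
python3 - <<'E'
from meas import *
C=cam('wrist',ctrl.state())
gp=to_px(C,[(.4989,-.1980,.0125),(.5974,-.2005,.0125)]).round().astype(int)
run(2,[tuple(g) for g in gp])
E
```

```text
pos [ 0.5474 -0.2504  0.0684] sd [0. 0. 0.] z [ 0.0065  0.0265 -0.9996] head 88.52
px [[224.1, 143.0], [398.6, 142.9]] sep 0.0989 ang -1.53 nest [ 0.5471 -0.2485]
[283.4 247.6] [341.7 299.2]
9 can [ 0.5474 -0.2487  0.0728]
nest-can, tool axes mm [ 0.13 -0.27  0.  ]
```

>>> {"op": "drive_tool", "data": {
  "series": [
    {"tx": -0.0001, "ty": -0.0005, "tz": 0.006, "turn": 0},
    {"tx": 0, "ty": 0, "tz": 0.006, "turn": 0},
    {"tx": -0.0002, "ty": 0, "tz": 0.006, "turn": 0},
    {"tx": 0, "ty": 0, "tz": 0.003, "turn": 0},
    {"tx": 0, "ty": 0, "tz": 0, "turn": 0}
  ]
}}

```text
time_s: 27.1
ee_pos: [0.547, -0.2502, 0.0575]
ee_rot: [-0.008, 0.716, 0.698, 0.012]
force: [0.4, -0.1, -1.0]
width: 0.0557
grasp_force: 36.7
```

>>> {"op": "drive_tool", "data": {
  "series": [
    {"tx": 0, "ty": 0, "tz": 0.001, "turn": 0},
    {"tx": 0, "ty": 0, "tz": 0.001, "turn": 0},
    {"tx": 0, "ty": 0, "tz": 0.001, "turn": 0},
    {"tx": 0, "ty": 0, "tz": 0, "turn": 0}
  ]
}}

```text
time_s: 27.6
ee_pos: [0.5471, -0.2502, 0.0562]
ee_rot: [-0.007, 0.716, 0.698, 0.012]
force: [0.3, 0.0, -1.7]
width: 0.0555
grasp_force: 36.7
```

>>> {"op": "drive_tool", "data": {
  "series": [
    {"tx": 0, "ty": 0, "tz": 0.001, "turn": 0},
    {"tx": 0, "ty": 0, "tz": 0.001, "turn": 0},
    {"tx": 0, "ty": 0, "tz": 0, "turn": 0}
  ]
}}

```text
time_s: 27.98
ee_pos: [0.5471, -0.2502, 0.0558]
ee_rot: [-0.007, 0.716, 0.698, 0.012]
force: [-3.3, 1.9, 8.8]
width: 0.0559
grasp_force: 37.7
```

Contact at the expected height. Easing the grip in stages, then opening and retreating.

>>> {"op": "drive_tool", "data": {
  "series": [
    {"tx": 0, "ty": 0, "tz": 0, "turn": 0},
    {"tx": 0, "ty": 0, "tz": 0, "turn": 0},
    {"tx": 0, "ty": 0, "tz": 0, "turn": 0}
  ],
  "gripper": 0.655
}}

```text
time_s: 28.35
ee_pos: [0.5473, -0.2503, 0.0553]
ee_rot: [-0.007, 0.716, 0.698, 0.012]
force: [1.1, 0.7, 3.6]
width: 0.0558
grasp_force: 4.0
```

>>> {"op": "drive_tool", "data": {
  "series": [
    {"tx": 0, "ty": 0, "tz": 0, "turn": 0},
    {"tx": 0, "ty": 0, "tz": 0, "turn": 0},
    {"tx": 0, "ty": 0, "tz": 0, "turn": 0}
  ],
  "gripper": 0.68
}}

```text
time_s: 28.72
ee_pos: [0.547, -0.2501, 0.055]
ee_rot: [-0.008, 0.716, 0.698, 0.012]
force: [0.4, 0.5, 0.5]
width: 0.0579
grasp_force: 0.0
```

>>> {"op": "drive_tool", "data": {
  "series": [
    {"tx": 0, "ty": 0, "tz": 0, "turn": 0},
    {"tx": 0, "ty": 0, "tz": 0, "turn": 0},
    {"tx": 0, "ty": 0, "tz": 0, "turn": 0},
    {"tx": 0, "ty": 0, "tz": -0.05, "turn": 0},
    {"tx": 0, "ty": 0, "tz": -0.1, "turn": 0},
    {"tx": -0.07, "ty": 0, "tz": -0.1, "turn": 0},
    {"tx": -0.07, "ty": 0, "tz": 0, "turn": 0},
    {"tx": 0, "ty": 0, "tz": 0, "turn": 0}
  ],
  "gripper": 1
}}

```text
time_s: 29.72
ee_pos: [0.5443, -0.3255, 0.1782]
ee_rot: [-0.007, 0.717, 0.697, 0.012]
force: [0.2, 0.3, -1.1]
width: 0.0852
grasp_force: 0.0
```

```bash
python3 - <<'E'
from h import *
for _ in range(6): ctrl.get_image('wrist')
where();s=ctrl.state();im,C=snap('wrist','w20.png');snap('scene','s3.png')
g=cv2.cvtColor(im,cv2.COLOR_BGR2GRAY)
x,y=to_px(C,[(.5471,-.2486,.060)])[0].astype(int);print(x,y)
x0,y0=x-50,max(y-50,0)
k=cv2.morphologyEx(cv2.resize(g[y0:y+50,x0:x+50],None,fx=3,fy=3,interpolation=cv2.INTER_CUBIC),cv2.MORPH_BLACKHAT,np.ones((31,31)))
_,l,st,ce=cv2.connectedComponentsWithStats((k>40).astype(np.uint8))
d=np.array([(c+.5)/3-.5+[x0,y0] for c,t in zip(ce[1:],st[1:]) if 60<t[4]<2500 and .6<t[2]/t[3]<1.7 and t[4]>.6*t[2]*t[3]])
d=d[np.argsort(np.linalg.norm(d-[x,y],axis=1))[:9]]
for z in(.060,.066):
    p=to_plane(C,d,z)[:,:2]*1000;print(len(d),z,p.mean(0).round(1),np.array(cv2.minAreaRect(np.float32(p))[1]).round(2),round(cv2.minAreaRect(np.float32(p))[2],1))
# other things: compare top views
b,_=snap('top','t2.png');a=cv2.imread('pics/top0.png')
df=(cv2.absdiff(a,b).max(2)>40).astype(np.uint8);_,_,st,ce=cv2.connectedComponentsWithStats(df)
print([(t[:5].tolist()) for t in st[1:] if t[4]>25])
E
```

```text
t 30.025 pos [ 0.5445 -0.3225  0.1781] head 88.56 z [ 0.0058  0.0272 -0.9996] q6 0.92 w 0.0852 gf 0.0
312 103
9 0.06 [ 547.4 -248.2] [24.08 24.2 ] 88.6
9 0.066 [ 547.4 -248.4] [23.48 23.61] 88.6
[[160, 140, 480, 260, 48602], [368, 197, 25, 24, 490], [251, 206, 28, 29, 468]]
```

The can is fully down: at the seated height of 60 mm its dot grid measures 24.1 mm square, centred on the nest to 0.4 mm and with the same angle. Handing in.

```bash
python3 -c "
from rig import ctrl
print(ctrl.sign_off())"
```

```text
the job is handed in; nothing more can be done
None
```

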